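Open the jar of paper fasteners in the desk organiser's well

TASK

The red cap of the square glass jar is too tight to open on the open desk: stand the closed jar in the square well of the wooden desk organiser, pushed right down and upright, so that it cannot turn. Then unscrew the cap anticlockwise until its thread lets go, stop turning, lift the cap straight off and finish while still holding it, level and still, two or three centimetres clear of the open mouth and centred over it. The jar must stay seated in the well, and the other things on the desk stay where they are.

Things in the scene. Friction and masses are not known exactly. Their poses are not given: they have to be found in the camera images.
- jar_centre (a point): square clear-glass jar of brass paper fasteners, about 0.3 kg, standing; body 58 x 58 mm, 64 mm high; above it a bare round neck 42 mm across, rim 88 mm above the underside; 100 mm high with its cap on. The point is the middle of the body, 32 mm above the underside; x and y normal to the faces, z up. It can be carried by the cap
- jar_foot (a point): centre of the jar's underside (same axes as jar_centre); its bottom 4 mm is stepped in to 52 x 52 mm and so leads it into the well
- jar_mouth (a point): centre of the jar's mouth, on the rim, 88 mm above the underside
- cap_centre (a point): red ribbed round cap, 59 mm across, 24 mm high, 35 g; the point is its centre, 12 mm under its top, z up. Screwed on it spans 76 to 100 mm above the jar's underside, 12 mm of bare neck below it; vertical play 1.5 mm. Tight: turning it takes about 0.35 N m, which would spin a jar standing free. Opens anticlockwise from above; does not rise as it turns
- cap_edge (a point): centre of the cap's lower edge, 12 mm under cap_centre; 12 mm below jar_mouth while screwed on
- thread (a joint): how far the cap has been turned anticlockwise relative to the jar, rad; 0 = tight. Two lugs hold the cap down below 0.96 (55 degrees); from 0.96 to 2.0 it lifts straight off (1.45 is the middle); beyond 2.0 (115 degrees) the lugs catch again; end stop at 2.3. It keeps its last value once the cap is off
- well (a point): centre of the floor of the square well in the wooden desk organiser, fixed to the desk; the floor is 6 mm above the desk, the rim 34 mm. Well 61 x 61 mm (1.5 mm spare each side), 28 mm deep, mouth flared by 5 mm, in a 94 x 94 mm block; a parts tray as high reaches to 117 mm on its +y side. x and y normal to the sides: the jar fits at any quarter turn
- tape_c (a point): bystander: blue roll of tape lying flat, 90 mm across, 24 mm high; this point is the centre of its underside
- stamp_c (a point): bystander: self-inking stamp, red base 34 x 50 mm with black grip, 54 mm high; this point is the centre of its underside
- stapler_c (a point): bystander: black stapler 36 x 140 mm, about 50 mm high; this point is the centre of its underside
- spray_c (a point): bystander: white bottle with yellow cap, 66 mm across, 170 mm high, standing; this point is the centre of its underside
- mug_c (a point): bystander: blue mug, 76 mm across, 85 mm high, standing; this point is the centre of its underside
There are look-alikes about, which are no part of the job. Several things look just like the part that bears jar_centre: the one meant starts farthest from the robot's base.

How it is judged:
By the outcome, as a careful person would: the job done as asked, in the order asked, and still so for the second after the job is handed in, while the arm keeps its last pose, push and grip.
It also fails if it takes over 48 s, if anything falls off the work surface, if the arm or the gripper's body presses on something with over 40 N, if the wrist force passes 120 N, or if a joint passes its speed limit or range.

ROBOT

A 6-joint arm with a two-finger parallel gripper is mounted at the origin on the work surface. World frame = base frame: x ahead of the robot, y to its left, z up, the work surface at z = 0. Lengths are in m, angles in rad, forces in N, time in s.
With the tool pointing down it reaches from about 0.4 to 0.925 m from the base axis. Payload 12.5 kg.
Tool frame: the origin (TCP) lies on the front face of the gripper's body, between the roots of the fingers; the fingertips stand 78 mm ahead of it and the grasp point (between the pads) lies 59 mm ahead of it; z points along the fingers, y is the line along which they close (so a half turn about z gives the same grasp; the last joint's range is limited). The gripper opens to 95 mm and grips with 3 to 60 N. Pads are 20 mm wide; open, the fingers measure 119 mm over their backs; the gripper's body (75 mm by 180 mm) begins 59 mm behind the grasp point.
Start: joints at [1.085, 0.491, 1.559, -0, 1.092, -0.106], TCP at [0.232, 0.58, 0.292] pointing down, gripper open.
Joint ranges: [-3.1, 3.1], [-0.84, 2.19], [0.05, 2.79], [-1.13, 4.28], [0.06, 2.93], [-2.69, 2.69]. Speed limits (rad/s): [2.22, 2.22, 2.79, 3.14, 3.14, 3.14].

INTERFACE

Orientations are given as [roll, pitch, yaw] about the fixed x, y, z axes, in that order (R = Rz(yaw) Ry(pitch) Rx(roll)).
In Python, from plant import manip gives the robot as it stands.
- The arm moves only by the tool servo_tool, never from a script. Its arguments are lists of equal length, an entry for each row: "translation": the shift along the tool's x, y, z in mm, a list of three; "rotation": the turn, a rotation vector about the tool's x, y, z in rad, a list of three. A call has 1 to 12 rows; each row shifts and turns the commanded pose from where the row before left it, along the tool's axes as they then stand; what a row does not reach is not made up. A row lasts 1/8 s, in which the tool goes at most 62.5 mm and 10.7 degrees, less where a joint would pass 70% of its speed; a pose out of reach is approached as far as the arm can. A call is refused whole if a number of a shift passes 62.5 or a number of a turn 0.188, either way. A call with a gripper value outside its range is refused whole. "grip" is the opening in per cent of the stroke, from 0 (shut) to 100 (fully open), set as the call begins (left out, the last holds). The fingers move at their own pace and stop on an object; "newtons" is the grip in N (left out, the last holds). Time passes only in rows, so rows that do not move let the fingers close. It gives the time, the measured TCP pose, the force, the opening and the grip force at its end, in the units of the state.
- manip.sense(): the state, without advancing time (a new reading comes with each control period).
- manip.get_image(name): name is "scene" or "top" or "wrist"; returns a dict with "color" (400x640x3 uint8, red, green, blue), "camera_matrix" (3x3 intrinsics, pixels), "origin" and "orientation" of the camera in the world. Camera axes: x right, y down, z forward; pixel columns grow to the right and rows downward; lengths in m; the calibration is good to about 2 mm. A picture is of the moment at which its call begins. There is no depth.
- manip.job_done(): hands the job in; it is judged then, once.
The state is a dict: "time": time; "q": joint angles; "qvel": joint speeds; "joint_torque": joint torques, N m; "tcp_pos": TCP position; "eef_rot": TCP orientation; "contact_force": force on the tool from outside, world axes, zero at the start; "moment": the same for the moment, N m; "width": finger opening in m; "gripper_force": force on a finger pad.
Only numpy, scipy, OpenCV 4.12 (cv2) and the standard library are available. Lean on these libraries where they do the work, as an engineer would, in place of code of your own. Each camera call takes 0.05 s, during which the arm holds its last target. There are 200 camera calls.

## Working session

There is one attempt and no reset: what is moved stays moved. The work goes in short steps, Python scripts to look and compute and a tool call to move; the robot and the scene stay as the last step left them, time stands still between calls to the robot, and variables do not carry over. Pictures are saved under pics/ and viewed, at most 10 in all, crops included, and the job is handed in when it is done.

Besides the shell and the picture viewer there is one more tool, called after ">>>" as name(argument=value, ...) on one line, values as JSON. servo_tool: Moves the arm, as the interface text tells. Its arguments: {"type":"object","properties":{"translation":{"type":"array"},"rotation":{"type":"array"},"grip":{"type":"number"},"newtons":{"type":"number"}},"required":["translation","rotation"]}

```bash
mkdir -p pics; cat > h.py <<'E'
import numpy as np, cv2
from plant import manip
def shot(n,f=None):
    d=manip.get_image(n)
    if f: cv2.imwrite('pics/'+f,d['color'][:,:,::-1])
    return d
def ray(d,u,v,z):
    R=np.array(d['orientation']);
    if R.shape!=(3,3):
        from scipy.spatial.transform import Rotation as Ro
        R=Ro.from_quat(R).as_matrix() if R.size==4 else Ro.from_euler('xyz',R).as_matrix()
    r=R@np.linalg.inv(d['camera_matrix'])@np.array([u,v,1.]);o=np.array(d['origin'])
    return o+r*(z-o[2])/r[2]
def red(d):
    h=cv2.cvtColor(d['color'],cv2.COLOR_RGB2HSV)
    m=(((h[...,0]<8)|(h[...,0]>172))&(h[...,1]>130)&(h[...,2]>70)).astype('uint8')*255
    return m
E
python3 - <<'E'
from h import *
s=manip.sense();print(s['time'],s['tcp_pos'],s['eef_rot'],s['width'])
a=shot('top','top0.png');b=shot('scene','sc0.png')
for d in(a,b):
    print(np.array(d['orientation']).tolist(),d['origin'],d['camera_matrix'].tolist())
    n,l,st,c=cv2.connectedComponentsWithStats(red(d))
    for i in range(1,n):
        if st[i,4]>40:print(st[i],c[i],ray(d,*c[i],.1))
E
```

```text
0.0 [0.23158271 0.58031603 0.29165425] [-3.14042469e+00 -1.15676126e-04  2.76181826e+00] 0.09502605650475211
[-2.9796019286819684, -0.020214019042599007, -1.5705552419588742] [ 0.4117792  -0.10202131  1.068407  ] [[409.0437739361491, 0.0, 316.8336150158708], [0.0, 409.0437739361491, 195.39510532061317], [0.0, 0.0, 1.0]]
[342 185  25  24 437] [353.89702517 196.64759725] [ 0.5673424  -0.21063023  0.1       ]
[257 246  17  21 192] [266.      256.46875] [ 0.42506779 -0.0028028   0.1       ]
[-2.2580378974568047, -0.021311723572534857, 0.5361172070569562] [ 0.89232313 -0.6778178   0.61308384] [[390.95865765442613, 0.0, 319.06554107160423], [0.0, 390.95865765442613, 204.2365241627052], [0.0, 0.0, 1.0]]
[284 173  23  18 274] [294.8649635  181.77007299] [ 0.49667251 -0.09571284  0.1       ]
[277 214  32  28 669] [291.89835575 227.32436472] [ 0.57381816 -0.22281257  0.1       ]
```

View pics/top0.png

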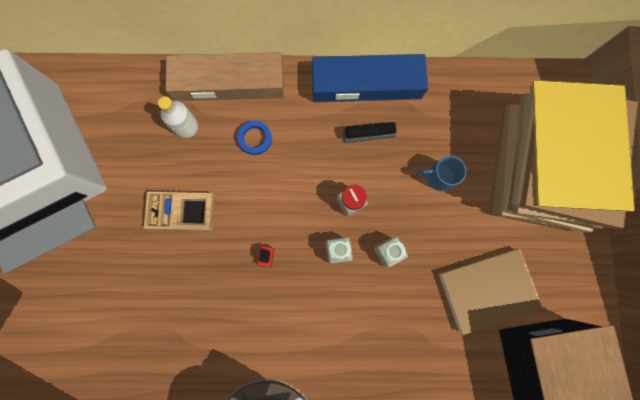

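View pics/sc0.png

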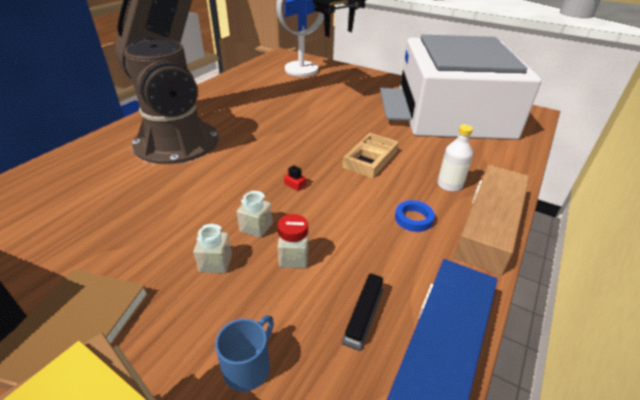

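The top view shows the capped jar at px (354,197) and the well (dark square) at about (194,211), with its tray to the left (+y). The open look-alike jars are at (340,250) and (392,252).

```bash
python3 - <<'E'
from h import *
d=shot('top'); g=d['color'].max(2)
m=np.zeros_like(g); m[195:228,180:212]=(g[195:228,180:212]<60)*255
n,l,st,c=cv2.connectedComponentsWithStats(m); i=1+st[1:,4].argmax(); print(st[i],c[i])
hs=cv2.cvtColor(d['color'],cv2.COLOR_RGB2HSV)
print('floor',ray(d,*c[i],.006),'mid',ray(d,*c[i],.03))
for p in [(145,190),(214,191),(212,230),(144,230)]: print(ray(d,*p,.034))
E
python3 - <<'E'
import sys;sys.path.insert(0,'.')
import os;os.chdir('.')
from h import *
d=shot('wrist','w0.png');print(d['origin'],d['orientation'])
E
```

```text
[183 201  22  22 423] [193.69267139 211.75650118]
floor [0.54121482 0.19667294 0.006     ] mid [0.53829084 0.18992538 0.03      ]
[0.59323397 0.31477155 0.034     ]
[0.5913083  0.13982529 0.034     ]
[0.49174607 0.14078951 0.034     ]
[0.49143865 0.31039218 0.034     ]
[0.15868688 0.61003201 0.38465961] [2.85720616e+00 7.43713963e-04 1.19139150e+00]
```

>>> servo_tool(translation=[[-43,-25,0],[-43,-25,0],[-43,-25,0],[-43,-25,0],[-43,-25,0],[-43,-25,0],[-43,-25,0],[-43,-25,0],[-43,-25,0],[-43,-25,0],[0,0,0],[0,0,0]], rotation=[[0,0,0],[0,0,0],[0,0,0],[0,0,0],[0,0,0],[0,0,0],[0,0,0],[0,0,0],[0,0,0],[0,0,0],[0,0,0.18],[0,0,0.18]])

```text
time: 1.7
tcp_pos: [0.5387, 0.1881, 0.292]
eef_rot: [-3.141, -0.0, 2.395]
contact_force: [-0.8, 0.2, -0.0]
width: 0.0952
gripper_force: 0.0
```

```bash
python3 - <<'E'
from h import *
s=manip.sense();print(s['time'],s['tcp_pos'],s['eef_rot'],s['q'])
d=shot('wrist','w1.png');np.save('w1.npy',d,allow_pickle=True)
E
```

```text
1.7 [0.53867584 0.18812773 0.29198562] [-3.14134088e+00 -3.23781984e-04  2.39451305e+00] [ 2.20201699e-01  4.13959747e-01  1.69504381e+00  1.44023680e-04
  1.03298015e+00 -6.03588865e-01]
```

View pics/w1.png

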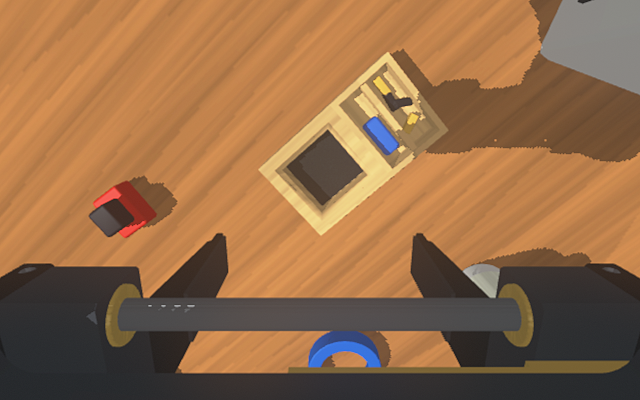

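The wrist view shows the well's dark floor with corners near (330,130), (363,170), (325,207) and (287,166). The block's outer corners are near (259,169) and (321,235).

```bash
python3 - <<'E'
from h import *
d=np.load('w1.npy',allow_pickle=True).item();im=d['color'];g=im.max(2)
m=np.zeros_like(g);m[115:225,275:375]=(g[115:225,275:375]<105)*255
n,l,st,c=cv2.connectedComponentsWithStats(m); i=1+st[1:,4].argmax(); print(st[i])
cs,_=cv2.findContours((l==i).astype('uint8'),0,1)
q=cv2.boxPoints(cv2.minAreaRect(cs[0]));print(q.tolist())
for z in(.006,.034):
  P=np.array([ray(d,*p,z)[:2] for p in q]);print(z,P.mean(0),np.linalg.norm(np.roll(P,-1,0)-P,axis=1),[np.degrees(np.arctan2(*(b-a)[::-1])) for a,b in zip(P,np.roll(P,-1,0))])
# brightness profile across well along both image diagonals
for a,b in [((270,120),(375,215)),((275,215),(375,118))]:
  t=np.linspace(0,1,int(np.hypot(b[0]-a[0],b[1]-a[1])))
  print([int(im[int(round(a[1]+k*(b[1]-a[1]))),int(round(a[0]+k*(b[0]-a[0])))].max()) for k in t])
crop=cv2.resize(im[30:250,240:460,::-1],None,fx=2.7,fy=2.7,interpolation=cv2.INTER_CUBIC);cv2.imwrite('pics/w1c.png',crop)
E
```

```text
[ 287  130   76   75 2911]
[[285.621826171875, 165.79443359375], [327.34771728515625, 129.63198852539062], [362.685302734375, 170.40609741210938], [320.95941162109375, 206.56854248046875]]
0.006 [0.54138787 0.19389817] [0.05846423 0.05759449 0.06040948 0.05930073] [np.float64(87.90179587000861), np.float64(-1.2671277365099403), np.float64(-90.48337910807595), np.float64(176.85257715774904)]
0.034 [0.53693919 0.1974672 ] [0.054143   0.05333755 0.05594447 0.05491768] [np.float64(87.90179587000866), np.float64(-1.2671277365099283), np.float64(-90.48337910807595), np.float64(176.85257715774907)]
[187, 177, 176, 181, 189, 188, 187, 191, 194, 198, 198, 198, 199, 200, 200, 198, 195, 192, 192, 193, 194, 192, 189, 192, 193, 197, 166, 166, 219, 234, 234, 228, 227, 228, 230, 232, 232, 230, 232, 236, 201, 166, 170, 176, 173, 68, 68, 73, 80, 86, 87, 85, 85, 85, 85, 85, 86, 85, 85, 85, 86, 86, 85, 86, 86, 86, 87, 87, 85, 85, 85, 86, 87, 86, 86, 87, 87, 86, 87, 87, 87, 89, 87, 87, 88, 88, 88, 87, 89, 88, 88, 89, 88, 89, 89, 89, 87, 79, 122, 157, 180, 173, 173, 172, 213, 232, 241, 241, 241, 239, 240, 239, 239, 240, 240, 241, 240, 238, 236, 234, 237, 227, 206, 206, 210, 210, 209, 207, 209, 210, 211, 211, 209, 207, 204, 202, 210, 217, 216, 216, 217]
[209, 209, 209, 210, 210, 211, 211, 211, 211, 208, 211, 211, 209, 211, 212, 212, 210, 210, 214, 230, 241, 240, 238, 238, 241, 240, 239, 239, 242, 241, 220, 202, 195, 185, 191, 187, 164, 134, 134, 134, 124, 71, 73, 77, 77, 77, 77, 75, 76, 77, 76, 77, 87, 87, 85, 84, 86, 84, 86, 85, 85, 86, 85, 86, 87, 85, 86, 86, 86, 85, 87, 86, 86, 87, 86, 88, 86, 87, 87, 88, 88, 86, 87, 86, 87, 87, 87, 87, 86, 87, 86, 86, 87, 87, 77, 172, 245, 248, 239, 231, 231, 241, 242, 243, 242, 242, 242, 242, 242, 242, 243, 242, 239, 234, 232, 233, 233, 235, 218, 171, 159, 163, 126, 120, 133, 130, 124, 205, 232, 228, 227, 227, 226, 226, 225, 225, 227, 227, 223]
```

View pics/w1c.png

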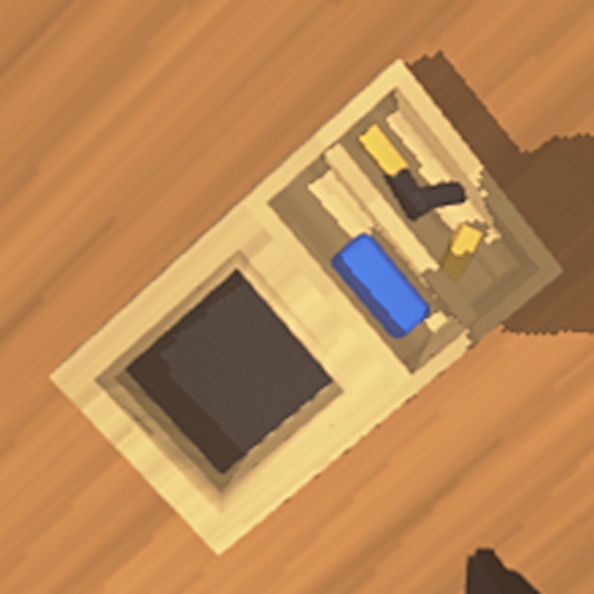

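>>> servo_tool(translation=[[22,-42,0],[22,-42,0],[22,-42,0],[22,-42,0],[22,-42,0],[22,-42,0],[22,-42,0],[22,-42,0],[8,-20,0],[0,0,0]], rotation=[[0,0,0],[0,0,0],[0,0,0],[0,0,0],[0,0,0],[0,0,0],[0,0,0],[0,0,0],[0,0,0],[0,0,0]])

```text
time: 3.0
tcp_pos: [0.1618, 0.0498, 0.2924]
eef_rot: [3.14, 0.002, 2.402]
contact_force: [0.5, 0.6, 0.1]
width: 0.0951
gripper_force: 0.0
```

The crop shows the block's top corners at crop (50,378), (218,553), (403,60) and (562,270). The flare's outer corners are at (97,380), (238,250), (343,388) and (217,505). My last move went the wrong way, so I'm correcting it.

```bash
python3 - <<'E'
from h import *
d=np.load('w1.npy',allow_pickle=True).item()
for Q in ([(50,378),(218,553),(562,270),(403,60)],[(97,380),(217,505),(343,388),(238,250)]):
  P=np.array([ray(d,240+(a+.5)/2.7-.5,30+(b+.5)/2.7-.5,.034)[:2] for a,b in Q]);print(P.round(4).tolist(),P.mean(0),np.linalg.norm(np.roll(P,-1,0)-P,axis=1),[np.degrees(np.arctan2(*(b-a)[::-1])) for a,b in zip(P,np.roll(P,-1,0))])
E
```

```text
[[0.4932, 0.1488], [0.5859, 0.1473], [0.5896, 0.3106], [0.4975, 0.3135]] [0.54156097 0.23003917] [0.09266303 0.16338223 0.09221063 0.16484323] [np.float64(-0.9206426683096584), np.float64(88.67933857234937), np.float64(178.173893247121), np.float64(-91.47836869710537)]
[[0.5055, 0.1609], [0.5712, 0.1603], [0.5692, 0.2254], [0.5061, 0.2306]] [0.53799751 0.19429488] [0.0656804  0.06506833 0.06336654 0.06968576] [np.float64(-0.5100976051644077), np.float64(91.71111879708862), np.float64(175.2668163915839), np.float64(-90.4804955008485)]
```

>>> servo_tool(translation=[[-48,8,0],[-48,8,0],[-48,8,0],[-48,8,0],[-48,8,0],[-48,8,0],[-48,8,0],[-48,8,0],[-48,8,0],[-43,8,0],[0,0,0]], rotation=[[0,0,0],[0,0,0],[0,0,0],[0,0,0],[0,0,0],[0,0,0],[0,0,0],[0,0,0],[0,0,0],[0,0,0],[0,0,0]])

```text
time: 4.38
tcp_pos: [0.57, -0.2119, 0.2901]
eef_rot: [-3.142, -0.001, 2.403]
contact_force: [-0.5, -0.0, -0.6]
width: 0.0947
gripper_force: 0.0
```

```bash
python3 - <<'E'
from h import *
s=manip.sense();print(s['time'],s['tcp_pos'],s['eef_rot'],s['q'])
d=shot('wrist','w2.png');np.save('w2.npy',d,allow_pickle=True)
n,l,st,c=cv2.connectedComponentsWithStats(red(d))
for i in range(1,n):
    if st[i,4]>100:print(st[i],c[i],ray(d,*c[i],.1))
E
```

```text
4.375 [ 0.57002334 -0.21188635  0.29013607] [-3.14150629e+00 -6.58657635e-04  2.40306076e+00] [-4.64496466e-01  4.69031764e-01  1.60429487e+00  1.08481065e-04
  1.06892348e+00 -1.29681314e+00]
[ 282  152   73   74 3847] [317.2258903  188.59812841] [ 0.56581573 -0.20910121  0.1       ]
```

View pics/w2.png

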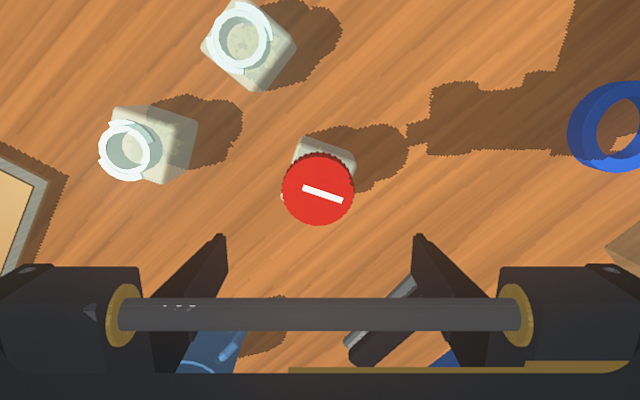

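The cap disc is centred at (317,189). Its white mark runs from (303,187) to (343,201), roughly parallel to the visible far edge of the jar body, (302,137) to (355,157).

```bash
python3 - <<'E'
from h import *
d=np.load('w2.npy',allow_pickle=True).item();im=d['color']
m=np.zeros((400,640),'uint8');m[170:215,295:350]=(im[170:215,295:350].min(2)>170)*255
cs,_=cv2.findContours(m,0,1);c=max(cs,key=cv2.contourArea)
vx,vy,x,y=cv2.fitLine(c,2,0,.01,.01).ravel();print(vx,vy,x,y)
ang=lambda a,b,z:np.degrees(np.arctan2(*(ray(d,*b,z)-ray(d,*a,z))[:2][::-1]))
print('mark',ang((x-15*vx,y-15*vy),(x+15*vx,y+15*vy),.1),ray(d,x,y,.1))
print('edge',ang((302,137),(355,157),.064))
r=red(d);cs,_=cv2.findContours(r,0,1);c=max(cs,key=cv2.contourArea);(u,v),R=cv2.minEnclosingCircle(c);print(u,v,R,ray(d,u,v,.1))
cv2.imwrite('pics/w2c.png',cv2.resize(im[125:235,265:375,::-1],None,fx=5,fy=5,interpolation=cv2.INTER_CUBIC))
E
```

```text
0.9465544 0.3225442 322.01163 193.51163
mark 28.256391915433515 [ 0.57150452 -0.20900401  0.1       ]
edge 27.091883574440182
317.5015563964844 188.5160675048828 36.92781448364258 [ 0.5659156  -0.20888902  0.1       ]
```

View pics/w2c.png

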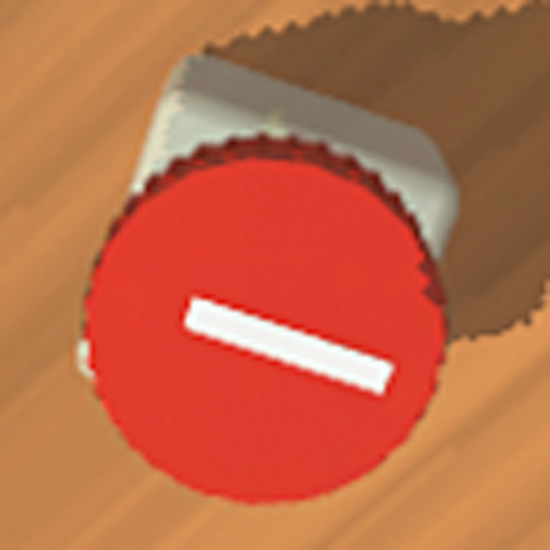

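>>> servo_tool(translation=[[5,-1,25],[0,0,35],[0,0,35],[0,0,30],[0,0,16],[0,0,0]], rotation=[[0,0,0],[0,0,0],[0,0,0],[0,0,0],[0,0,0],[0,0,0]])

```text
time: 5.18
tcp_pos: [0.5627, -0.208, 0.1506]
eef_rot: [-3.141, -0.002, 2.403]
contact_force: [0.4, -0.4, 0.1]
width: 0.095
gripper_force: 0.0
```

>>> servo_tool(translation=[[0,0,0],[0,0,0],[0,0,0],[0,0,0],[0,0,0],[0,0,0]], rotation=[[0,0,0],[0,0,0],[0,0,0],[0,0,0],[0,0,0],[0,0,0]], grip=0, newtons=45)

```text
time: 5.92
tcp_pos: [0.563, -0.2085, 0.1515]
eef_rot: [3.141, 0.0, 2.402]
contact_force: [0.0, 1.2, 3.9]
width: 0.0578
gripper_force: 45.0
```

>>> servo_tool(translation=[[0,0,-10],[0,0,-30],[0,0,-35],[10,10,0],[30,30,0],[36,35,0],[40,40,0],[40,40,0],[40,40,0],[40,40,0],[32,30,0],[20,18,0]], rotation=[[0,0,0],[0,0,0],[0,0,0],[0,0,0],[0,0,0],[0,0,0],[0,0,0],[0,0,0],[0,0,0],[0,0,0],[0,0,0],[0,0,0]])

```text
time: 7.42
tcp_pos: [0.5394, 0.1972, 0.2247]
eef_rot: [-3.14, -0.002, 2.404]
contact_force: [0.3, -0.8, -3.8]
width: 0.0579
gripper_force: 45.0
```

>>> servo_tool(translation=[[0,0,0],[0,0,0],[0,0,0],[0,0,0],[0,0,0],[0,0,0],[0,0,0]], rotation=[[0,0,0.1],[0,0,0.13],[0,0,0.13],[0,0,0.1],[0,0,0.055],[0,0,0],[0,0,0]])

```text
time: 8.3
tcp_pos: [0.5404, 0.1949, 0.2255]
eef_rot: [-3.14, -0.0, 1.888]
contact_force: [0.5, 0.0, -3.4]
width: 0.0582
gripper_force: 45.0
```

```bash
python3 - <<'E'
from h import *
s=manip.sense();print(s['time'],s['tcp_pos'],s['eef_rot'],s['q'],s['contact_force'],s['moment'])
d=shot('wrist','w3.png');np.save('w3.npy',d,allow_pickle=True)
t=shot('top','t3.png');np.save('t3.npy',t,allow_pickle=True)
s=shot('scene','s3.png');np.save('s3.npy',s,allow_pickle=True)
cv2.imwrite('pics/mix.png',np.vstack([d['color'][:,:,::-1][0:260,80:560],np.hstack([cv2.resize(t['color'][160:260,130:250,::-1],(240,200)),cv2.resize(s['color'][80:180,310:430,::-1],(240,200))])]))
E
```

```text
8.3 [0.54042808 0.19486162 0.22554621] [-3.14035556e+00 -2.02031400e-04  1.88826329e+00] [ 2.31062627e-01  4.96271978e-01  1.75778213e+00  1.21756140e-04
  8.88788461e-01 -8.64812734e-02] [ 5.47520705e-01  2.70650514e-03 -3.36497847e+00] [-0.08314853  0.02546285  0.02098318]
```

View pics/mix.png

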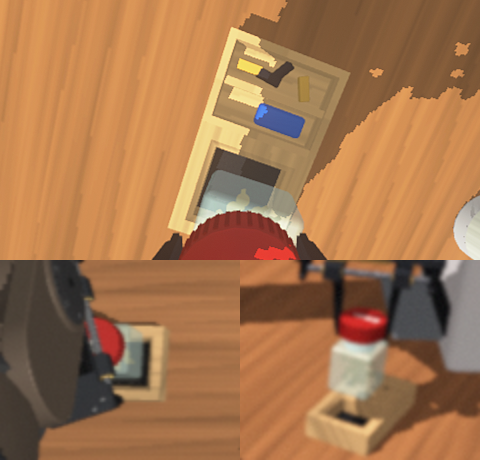

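The wrist crop shows the jar held above the well. The glass body's near bottom edge runs from about (295,170) to (378,191) in full-image pixels. I'll use that edge to check the offset.

```bash
python3 - <<'E'
from h import *
d=np.load('w3.npy',allow_pickle=True).item();im=d['color']
for z in(.0725,.0765):
  a,b=ray(d,297,170.5,z),ray(d,376,190.5,z);print(z,a,b,np.degrees(np.arctan2(*(b-a)[:2][::-1])))
cv2.imwrite('pics/w3c.png',cv2.resize(im[130:260,240:420,::-1],None,fx=4.4,fy=4.4,interpolation=cv2.INTER_CUBIC))
E
```

```text
0.0725 [0.5176888  0.21681871 0.0725    ] [0.57503212 0.22053332 0.0725    ] 3.7063483939772044
0.0765 [0.5176685  0.21768994 0.0765    ] [0.57407906 0.22134412 0.0765    ] 3.7063483939771964
```

View pics/w3c.png

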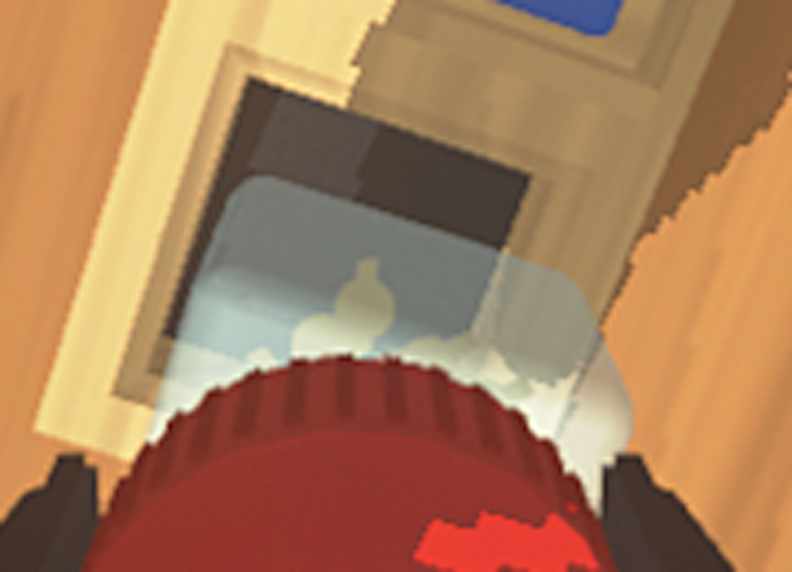

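The crop shows the jar's near bottom edge from (255,178) to (560,270), and the well's dark far edge from (250,78) to (530,178).

```bash
python3 - <<'E'
from h import *
d=np.load('w3.npy',allow_pickle=True).item()
def e(n,p,q,z):
  a,b=[ray(d,240+(x[0]+.5)/4.4-.5,130+(x[1]+.5)/4.4-.5,z) for x in(p,q)]
  print(n,a[:2].round(4),b[:2].round(4),np.degrees(np.arctan2(*(b-a)[:2][::-1])).round(2))
e('jar',(255,178),(560,270),.0745);e('well',(250,78),(530,178),.030);e('flare',(225,45),(590,172),.034)
e('blockL',(165,10),(40,425),.034);e('floorL',(248,80),(165,335),.006)
e('jarL',(222,215),(222,215),.0765);e('jarR',(603,325),(603,325),.0765)
E
```

```text
jar [0.518  0.2177] [0.5686 0.2186] 1.07
well [0.5119 0.2255] [0.5667 0.224 ] -1.55
flare [0.5059 0.2303] [0.576  0.2291] -1.0
blockL [0.494  0.2329] [0.4934 0.15  ] -90.44
floorL [0.5112 0.2212] [0.5105 0.1655] -90.74
jarL [0.5148 0.2108] [0.5148 0.2108] 0.0
jarR [0.5779 0.2127] [0.5779 0.2127] 0.0
```

>>> servo_tool(translation=[[2,-0.5,0],[1.5,-0.5,5],[0,0,12],[0,0,12],[0,0,5],[0,0,4],[0,0,4]], rotation=[[0,0,0.03],[0,0,0],[0,0,0],[0,0,0],[0,0,0],[0,0,0],[0,0,0]])

```text
time: 9.32
tcp_pos: [0.539, 0.1977, 0.1841]
eef_rot: [3.141, -0.0, 1.857]
contact_force: [-0.8, 0.0, -5.0]
width: 0.058
gripper_force: 45.0
```

>>> servo_tool(translation=[[0,0,2],[0,0,2],[0,0,2],[0,0,0]], rotation=[[0,0,0],[0,0,0],[0,0,0],[0,0,0]])

```text
time: 9.82
tcp_pos: [0.5389, 0.1978, 0.1785]
eef_rot: [3.141, 0.0, 1.857]
contact_force: [-0.3, -0.4, -4.8]
width: 0.0582
gripper_force: 45.0
```

>>> servo_tool(translation=[[0,0,2],[0,0,2],[0,0,2],[0,0,0]], rotation=[[0,0,0],[0,0,0],[0,0,0],[0,0,0]])

```text
time: 10.32
tcp_pos: [0.5389, 0.1977, 0.1719]
eef_rot: [-3.141, -0.0, 1.857]
contact_force: [0.1, 0.3, -3.6]
width: 0.058
gripper_force: 45.0
```

>>> servo_tool(translation=[[0,0,2],[0,0,2],[0,0,2],[0,0,0]], rotation=[[0,0,0],[0,0,0],[0,0,0],[0,0,0]])

```text
time: 10.82
tcp_pos: [0.5389, 0.1977, 0.1661]
eef_rot: [-3.141, -0.0, 1.857]
contact_force: [0.6, -0.7, -4.0]
width: 0.0579
gripper_force: 45.0
```

>>> servo_tool(translation=[[0,0,2],[0,0,2],[0,0,2],[0,0,1],[0,0,0]], rotation=[[0,0,0],[0,0,0],[0,0,0],[0,0,0],[0,0,0]])

```text
time: 11.45
tcp_pos: [0.5389, 0.1977, 0.1592]
eef_rot: [3.142, -0.0, 1.857]
contact_force: [0.1, -0.3, -3.4]
width: 0.0582
gripper_force: 45.0
```

>>> servo_tool(translation=[[0,0,1],[0,0,1],[0,0,0.5],[0,0,0]], rotation=[[0,0,0],[0,0,0],[0,0,0],[0,0,0]])

```text
time: 11.95
tcp_pos: [0.5391, 0.1977, 0.1575]
eef_rot: [3.141, 0.0, 1.857]
contact_force: [-2.0, -0.2, 6.6]
width: 0.0585
gripper_force: 45.0
```

>>> servo_tool(translation=[[0,0,0.7],[0,0,0.5],[0,0,0]], rotation=[[0,0,0],[0,0,0],[0,0,0]])

```text
time: 12.32
tcp_pos: [0.5391, 0.1978, 0.1574]
eef_rot: [3.14, 0.0, 1.857]
contact_force: [-5.4, -1.3, 19.9]
width: 0.0582
gripper_force: 45.0
```

>>> servo_tool(translation=[[0,0,-1],[0,0,0],[0,0,0],[0,0,0],[0,0,0],[0,0,0]], rotation=[[0,0,0],[0,0,0],[0,0,-0.06],[0,0,-0.1],[0,0,-0.1],[0,0,0]], newtons=60)

```text
time: 13.08
tcp_pos: [0.5388, 0.1976, 0.1575]
eef_rot: [3.141, 0.0, 2.118]
contact_force: [-4.3, -1.3, 12.1]
width: 0.0579
gripper_force: 60.0
```

```bash
python3 - <<'E'
from h import *
s=manip.sense();print(s['time'],s['tcp_pos'],s['eef_rot'],s['contact_force'],s['moment'],s['q'][5])
E
```

```text
13.075 [0.53879699 0.19762309 0.15748071] [3.14133052e+00 1.58119881e-05 2.11786164e+00] [-4.2558155  -1.29729198 12.09687535] [-0.47761407  0.84821059 -0.19822048] -0.3106922588591631
```

>>> servo_tool(translation=[[0,0,0],[0,0,0],[0,0,0],[0,0,0],[0,0,0]], rotation=[[0,0,-0.12],[0,0,-0.12],[0,0,-0.12],[0,0,-0.12],[0,0,0]])

```text
time: 13.7
tcp_pos: [0.5383, 0.197, 0.1576]
eef_rot: [-3.14, -0.001, 2.598]
contact_force: [-7.9, -7.5, 15.4]
width: 0.0577
gripper_force: 60.0
```

```bash
python3 - <<'E'
from h import *
s=manip.sense();print(s['time'],s['tcp_pos'],s['eef_rot'],s['contact_force'],s['moment'],s['q'][5])
E
```

```text
13.7 [0.53827791 0.19702209 0.15755275] [-3.14007115e+00 -6.39037660e-04  2.59827149e+00] [-7.90153261 -7.49758808 15.43470256] [-1.54282186  1.36641785 -0.20135757] -0.7909092254046711
```

>>> servo_tool(translation=[[0.7,-1.6,0],[0,-0.3,0],[0,-0.3,0],[0,-0.3,0],[0,0,0]], rotation=[[0,0,0],[0,0,-0.12],[0,0,-0.12],[0,0,-0.12],[0,0,0]])

```text
time: 14.32
tcp_pos: [0.5371, 0.1954, 0.1575]
eef_rot: [-3.141, 0.0, 2.958]
contact_force: [-4.7, -4.6, 11.5]
width: 0.0577
gripper_force: 60.0
```

```bash
python3 - <<'E'
from h import *
s=manip.sense();print(s['time'],s['tcp_pos'],s['eef_rot'],s['contact_force'],s['moment'],s['q'][5])
E
```

```text
14.325 [0.53709046 0.19540542 0.15746724] [-3.14122387e+00  3.44610703e-04  2.95823115e+00] [-4.68966885 -4.5928018  11.47589267] [-1.06267528  0.63718478 -0.21297657] -1.1533691994054585
```

>>> servo_tool(translation=[[0.6,-1.0,-0.2],[0,-0.3,0],[0,-0.3,0],[0,-0.3,0],[0,0,0]], rotation=[[0,0,-0.04],[0,0,-0.12],[0,0,-0.12],[0,0,-0.12],[0,0,0]])

```text
time: 14.95
tcp_pos: [0.5366, 0.1937, 0.1575]
eef_rot: [-3.141, 0.001, -2.925]
contact_force: [-0.9, -4.1, 8.1]
width: 0.0579
gripper_force: 60.0
```

```bash
python3 - <<'E'
from h import *
s=manip.sense();print(s['time'],s['tcp_pos'],s['eef_rot'],s['contact_force'],s['moment'],s['q'][5])
d=shot('wrist','w4.png');np.save('w4.npy',d,allow_pickle=True)
t=shot('top');s=shot('scene')
cv2.imwrite('pics/mix4.png',np.vstack([d['color'][:,:,::-1][60:300,80:560],np.hstack([cv2.resize(t['color'][160:260,130:250,::-1],(240,200)),cv2.resize(s['color'][80:180,310:430,::-1],(240,200))])]))
E
```

```text
14.95 [0.53662589 0.1936798  0.15748913] [-3.14117838e+00  9.50267306e-04 -2.92509140e+00] [-0.90467221 -4.07337952  8.12738958] [-0.77339089  0.18241061 -0.21086142] -1.5560729522648342
```

View pics/mix4.png

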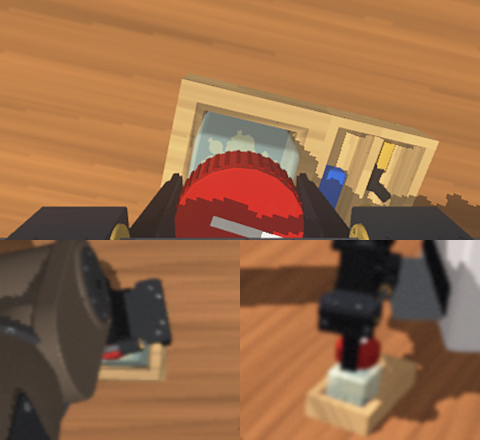

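The cap's white mark is visible at crop (212,221)–(270,237), and the jar sits square in the well. I'll measure the mark's angle.

```bash
python3 - <<'E'
from h import *
d=np.load('w4.npy',allow_pickle=True).item();im=d['color']
m=np.zeros((400,640),'uint8');r=im[268:300,285:355].astype(int);m[268:300,285:355]=((r.min(2)>90)&(r.max(2)-r.min(2)<60))*255
cs,_=cv2.findContours(m,0,1);c=max(cs,key=cv2.contourArea);x,y,w,h=cv2.boundingRect(c);print(x,y,w,h)
cc=np.array([p[0] for p in c if p[0][0]<340 and p[0][1]<297])
# upper edge of the mark per column
U=[(u,np.where(m[:,u])[0].min()) for u in range(x+4,min(x+w,345)-3)]
vx,vy,x0,y0=cv2.fitLine(np.float32(U),2,0,.01,.01).ravel()
P=[ray(d,x0+s*vx,y0+s*vy,.106) for s in(-15,15)];print(vy/vx,np.degrees(np.arctan2(*(P[1]-P[0])[:2][::-1])))
# well flare/jar edge for reference
P=[ray(d,80+a,60+b,.034) for a,b in((182,80),(437,141))];print(np.degrees(np.arctan2(*(P[1]-P[0])[:2][::-1])))
E
```

```text
290 276 65 23
0.31465808 83.034731927126
88.91318254176109
```

>>> servo_tool(translation=[[0,0,-1],[0,0,-1.5],[0,0,-2],[0,0,-2],[0,0,0]], rotation=[[0,0,0],[0,0,0],[0,0,0],[0,0,0],[0,0,0]])

```text
time: 15.72
tcp_pos: [0.5363, 0.1942, 0.1634]
eef_rot: [3.142, 0.0, -2.926]
contact_force: [-0.8, -1.3, -0.3]
width: 0.0579
gripper_force: 60.0
```

>>> servo_tool(translation=[[0,0,-4],[0,0,-5],[0,0,-6],[0,0,-6],[0,0,-5],[0,0,-4],[0,0,-1],[0,0,0],[0,0,0]], rotation=[[0,0,0],[0,0,0],[0,0,0],[0,0,0],[0,0,0],[0,0,0],[0,0,0],[0,0,0],[0,0,0]])

```text
time: 16.85
tcp_pos: [0.5363, 0.1941, 0.1941]
eef_rot: [3.142, -0.0, -2.926]
contact_force: [0.3, 0.2, 0.5]
width: 0.0582
gripper_force: 60.0
```

```bash
python3 - <<'E'
from h import *
s=manip.sense();print(s['time'],s['tcp_pos'],s['eef_rot'],s['contact_force'],s['qvel'])
d=shot('wrist','w5.png');np.save('w5.npy',d,allow_pickle=True)
t=shot('scene')
cv2.imwrite('pics/mix5.png',np.hstack([d['color'][:,:,::-1][60:320,160:560],cv2.resize(t['color'][90:180,320:430,::-1],(330,260))]))
E
```

```text
16.85 [0.53629072 0.19409939 0.19405862] [ 3.14153991e+00 -2.71494952e-04 -2.92639198e+00] [0.27455687 0.18246266 0.47112888] [-2.48916080e-04  8.44012443e-04  3.24097415e-04  6.44597064e-04
  1.09843555e-03  3.82292827e-06]
```

View pics/mix5.png

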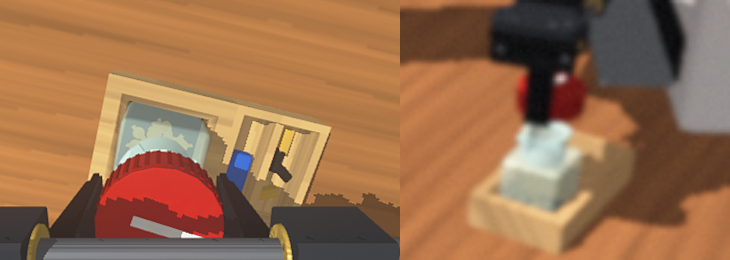

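The last picture shows the cap held level above the open neck, with the jar seated squarely in the well.

```bash
python3 -c "
from plant import manip
print(manip.job_done())"
```

```text
the job is handed in; nothing more can be done
None
```

I handed the job in at about 17 s: the jar is seated in the well, and the cap, turned about 84° anticlockwise, is held level and still about 25 mm above the open mouth and roughly centred; no verdict came back.

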